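# Press the tube caps home and lock the rack

### The arm

A 6-joint arm with a two-finger parallel gripper is mounted at the origin on the work surface. World frame = base frame: x ahead of the robot, y to its left, z up, the work surface at z = 0. Lengths are in m, angles in rad, forces in N, time in s.
With the tool pointing down it reaches from about 0.225 to 0.725 m from the base axis. Payload 3.1 kg.
Tool frame: the origin (TCP) lies between the finger pads; the fingertips stand 11 mm ahead of it and the grasp point (between the pads) lies 8 mm behind it; z points along the fingers, y is the line along which they close (so a half turn about z gives the same grasp; the last joint's range is limited). The gripper opens to 85 mm and grips with 20 to 120 N. Pads are 22 mm wide; open, the fingers measure 114 mm over their backs; the gripper's body (76 mm by 85 mm) begins 54 mm behind the grasp point. The pads swing forward as they close: fully open they stand 13 mm farther back than shut.
Start: joints at [-1.275, 0.048, 0.099, 1.622, 0, 1.443], TCP at [0.216, -0.479, 0.242] pointing down, gripper open.
Joint ranges: [-2.91, 2.91], [-0.99, 1.94], [-1.21, 1.42], [-2.12, 2.29], [-1.49, 1.47], [-3.14, 3.14]. Speed limits (rad/s): [2.79, 2.79, 3.14, 3.14, 3.14, 3.14].

### API

Orientations are given as a unit quaternion [w, x, y, z].
In Python, from bench import status, camera, env gives the robot as it stands.
- The arm moves only by the tool carry_out, never from a script. Its argument "series" is a list of rows, each an object with "linear": the shift along the tool's x, y, z as a fraction of full scale, a list of three; "rot": the turn, a rotation vector about the tool's x, y, z as a fraction of full scale, a list of three; "claw": the closure, from -1 (fully open) to 1 (shut). A call has 1 to 12 rows; each row shifts and turns the commanded pose from where the row before left it, along the tool's axes as they then stand; what a row does not reach is not made up. Full scale, the value 1, is 0.03 m for a shift and 0.12 rad for a turn. A row lasts 1/10 s, in which the tool goes at most 50 mm and 8.59 degrees, less where a joint would pass 70% of its speed; a pose out of reach is approached as far as the arm can. A call with a number of a shift or a turn outside -1 to 1 is refused whole. A call with a gripper value outside its range is refused whole. The fingers move at their own pace and stop on an object; "newtons" is the grip in N (left out, the last holds). Time passes only in rows, so rows that do not move let the fingers close. It gives the time, the measured TCP pose, the force, the opening and the grip force at its end, in the units of the state.
- status.observe(): the state, without advancing time (a new reading comes with each control period).
- camera(name): name is "side" or "top"; returns a dict with "frame" (420x560x3 uint8, blue, green, red), "fovy" (degrees; the focal length in pixels is half the picture's height over the tangent of half this angle, whatever the lens; pixels are square), "cx", "cy" (the principal point, pixels), "k1" (the pictures are not rectified: a ray, as slopes to the right and down, at radius r is drawn at 1 + k1 r^2 times it, then the intrinsics apply), "view" (4x4, takes a point from world to camera coordinates). Camera axes: x right, y up, looking along -z (the intrinsics and any distortion apply to the point x, -y, -z); pixel columns grow to the right and rows downward; lengths in m; the calibration is good to about 2 mm. A picture is of the moment at which its call begins. There is no depth.
- env.finish_job(): hands the job in; it is judged then, once.
The state is a dict: "time_s": time; "joint_pos": joint angles; "qvel": joint speeds; "tau": joint torques, N m; "ee_pos": TCP position; "orientation": TCP orientation; "ft_force": force on the tool from outside, world axes, zero at the start; "ft_torque": the same for the moment, N m; "gripper_width": finger opening in m; "grip_force": force on a finger pad.
Only numpy, scipy, OpenCV 4.12 (cv2) and the standard library are available. Lean on these libraries where they do the work, as an engineer would, in place of code of your own. Each camera call takes 0.05 s, during which the arm holds its last target. There are 200 camera calls.

### The job

Pick up the steel cap press and slide it along the rack's two steel rails, pressing steadily so that all six red caps are pushed fully home; do not lift it off part-way along the row and do not slam it down. Then stand the press back upright in its white tray and let go, and finally swing the orange keeper over the caps until it is fully closed. Leave the green carton, the tape roll and the marker where they are.

Things in the scene. Friction and masses are not known exactly. Their poses are not given: they have to be found in the camera images.
- rack: Blue tube rack, fixed, 72 wide (x), 210 long (y), 55 high; origin at the centre of its underside. Two steel rails, 8 wide, run along y over its whole length, centred at x = -18 and +18, tops at z = 55. Bare rail for 45 at both ends, room to set the press down before the first cap. Two small catch hooks at x = 43, y = -60 and +60, reach z = 65.
- rack_top (a point): Centre of the row of six red caps, at rail-top height (rack x = 0, y = 0, z = 55). Caps are 14 across, on the centre line at rack y = -50, -30, -10, 10, 30, 50. At the start they stand 4 to 6 proud of the rails; fully home they are flush with the rail tops. Each gives way under about 3 N and stays where it is pushed.
- keeper (a joint): Angle of the orange keeper, a hinged frame of 7 mm rod: two arms at rack y = -112 and +112 and a crossbar 70 from the hinge. 0: closed, level over the caps, crossbar at rack x = +34, z = 59.5; grows as it swings up and back towards rack -x (1.57: upright). It starts leaning back at 2.2 to 2.5. Stiff hinge: stays where left, moves under about 1.5 N at the crossbar.
- keeper_hinge (a point): Middle of the keeper's hinge axis, which runs along rack y, at rack x = -36, z = 59.5.
- keeper_bar (a point): Middle of the keeper's crossbar, where it has a tab 36 long (along the bar), 12 wide and 8 thick, centred on the bar.
- press: Cap press, loose, 0.28 kg: steel sled, black handle. Origin: centre of its underside. Slides along its own x, either way. Flat sole 30 long (x), 48 wide (y); at both ends it turns up like a ski, 10 over the next 18 (66 long in all). Handle 24 (x) x 22 (y), z = 17 to 64, central; grip its 22 mm width. The handle is sprung: it sinks up to 6, from 4 N to 16 N. Spans both rails with x along rack y.
- handle (a joint): How far the press's sprung handle is pushed down into the sled, in m: 0 free (under 4 N), 0.006 fully sunk (16 N); about 0.003 is a good steady pressure.
- tray: White shallow tray, fixed, 110 (x) x 90 (y), walls 4 thick and 12 high, floor about 4 thick; origin at the centre of its underside. The press stands in it.
- cap1 (a joint): How far cap 1 (at rack y = -50) is pushed in, in m: 0 is 6 mm proud, 0.006 is fully home, flush with the rails.
- cap2 (a joint): How far cap 2 (at rack y = -30) is pushed in, in m: 0 is 6 mm proud, 0.006 is fully home, flush with the rails.
- cap3 (a joint): How far cap 3 (at rack y = -10) is pushed in, in m: 0 is 6 mm proud, 0.006 is fully home, flush with the rails.
- cap4 (a joint): How far cap 4 (at rack y = 10) is pushed in, in m: 0 is 6 mm proud, 0.006 is fully home, flush with the rails.
- cap5 (a joint): How far cap 5 (at rack y = 30) is pushed in, in m: 0 is 6 mm proud, 0.006 is fully home, flush with the rails.
- cap6 (a joint): How far cap 6 (at rack y = 50) is pushed in, in m: 0 is 6 mm proud, 0.006 is fully home, flush with the rails.
- carton: green four-cell open plastic box, 100 x 90 x 50, loose; origin under its centre
- tape: yellow roll of tape lying flat, 64 across, 19 high, loose
- marker: white and blue marker pen lying flat, 125 long, 14 thick, loose

How it is judged:
By the outcome, as a careful person would: the job done as asked, in the order asked, and still so for the second after the job is handed in, with the robot touching nothing.
It also fails if it takes over 72 s, if anything falls off the work surface, if the arm or the gripper's body presses on something with over 40 N, if the wrist force passes 120 N, or if a joint passes its speed limit or range.

## Working session

There is one attempt and no reset: what is moved stays moved. The work goes in short steps, Python scripts to look and compute and a tool call to move; the robot and the scene stay as the last step left them, time stands still between calls to the robot, and variables do not carry over. Pictures are saved under pics/ and viewed, at most 10 in all, crops included, and the job is handed in when it is done.

Besides the shell and the picture viewer there is one more tool, called as name([rows], argument=value, ...), one row to a line, values as JSON. carry_out: Moves the arm, as the interface text tells. Its arguments: {"type":"object","properties":{"series":{"type":"array"},"newtons":{"type":"number"}},"required":["series"]}

```bash
ls; mkdir -p pics; python3 - <<'E'
from bench import status,camera,env
import cv2,numpy as np
for n in("side","top"):
    c=camera(n); cv2.imwrite(f"pics/{n}0.png",c["frame"]); np.savez(f"{n}0.npz",**c)
    print(n,c["fovy"],c["cx"],c["cy"],c["k1"],np.round(c["view"],4).tolist())
print(status.observe())
E
```

```text
pics
side 57.95150392690606 279.2696419166757 209.28429858998214 -0.07002092901149047 [[-0.9997, -0.0216, 0.0132, 0.614], [0.0217, -0.4679, 0.8835, -0.0933], [-0.0129, 0.8835, 0.4683, -0.9056], [0.0, 0.0, 0.0, 1.0]]
top 57.67321612637628 282.98702942364207 212.81213950425473 -0.05058763676104725 [[0.0277, -0.9996, -0.0031, -0.0116], [0.9952, 0.0273, 0.0936, -0.622], [-0.0935, -0.0057, 0.9956, -0.8192], [0.0, 0.0, 0.0, 1.0]]
{'time_s': 0.1, 'joint_pos': array([-1.27480262e+00,  4.86845135e-02,  9.77469774e-02,  1.62200069e+00,
        8.78279946e-06,  1.44301635e+00]), 'qvel': array([-3.82642987e-04, -2.14859859e-03,  3.84708309e-03,  7.41689240e-05,
        7.15670004e-05,  3.79448106e-04]), 'tau': array([ 1.86934099e-03, -3.39850223e+01,  3.20936072e+01,  1.58235995e-02,
       -1.85049012e-04, -6.60248560e-06]), 'ee_pos': array([ 0.21572639, -0.47804911,  0.24122634]), 'orientation': array([-1.06753190e-03,  9.77635284e-01,  2.10304789e-01, -8.55921016e-05]), 'ft_force': array([1.13900379, 0.5761902 , 0.05364322]), 'ft_torque': array([-0.04297615,  0.06502744, -0.02217331]), 'grip_force': 0.0, 'gripper_width': 0.08504142405295605}
```

View pics/top0.png

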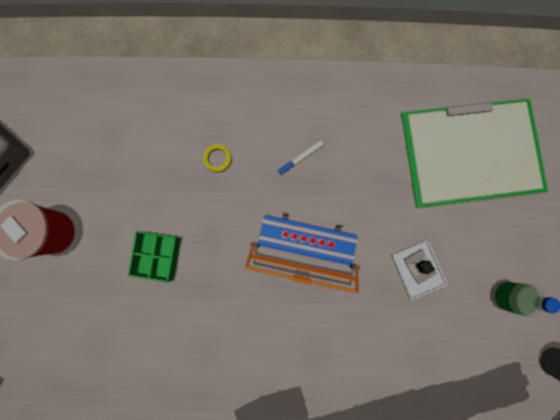

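View pics/side0.png

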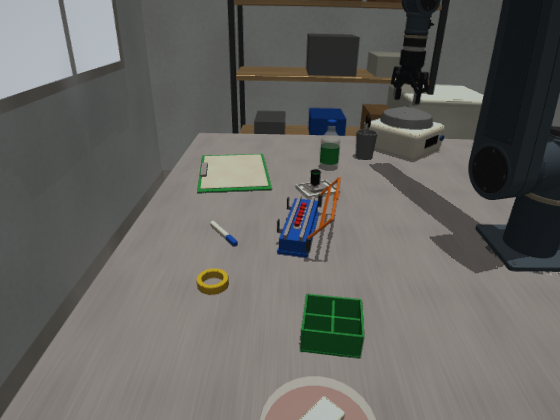

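The top view shows the rack at about (308,243), with its hooks on the far side and the keeper at about (303,275). The tray and press are at (420,268), the carton at (155,256), the tape at (217,158) and the marker at (300,157). The side view shows the rack at (300,222) and the press handle at (315,177). I'll enlarge both views to measure.

```bash
cat > h.py <<'E'
import numpy as np,cv2
from scipy.optimize import least_squares
def load(n): return dict(np.load(n+".npz"))
def proj(c,P):
    P=np.atleast_2d(P); q=P@c["view"][:3,:3].T+c["view"][:3,3]
    s=np.c_[q[:,0],-q[:,1]]/-q[:,2:]; s=s*(1+c["k1"]*(s**2).sum(1,keepdims=True))
    f=c["frame"].shape[0]/2/np.tan(np.radians(c["fovy"])/2)
    return s*f+[float(c["cx"]),float(c["cy"])]
def tri(cs,uv): # one point in several views
    return least_squares(lambda p:np.concatenate([(proj(c,p)[0]-u) for c,u in zip(cs,uv)]),[.5,0,.05]).x
def onz(c,uv,z):
    return np.r_[least_squares(lambda p:proj(c,[*p,z])[0]-uv,[.5,0]).x,z]
def Rz(a): return np.array([[np.cos(a),-np.sin(a),0],[np.sin(a),np.cos(a),0],[0,0,1]])
E
python3 - <<'E'
import cv2,numpy as np
t=cv2.imread("pics/top0.png");s=cv2.imread("pics/side0.png")
def crop(im,x0,y0,x1,y1,k,n):
    c=cv2.resize(im[y0:y1,x0:x1],None,fx=k,fy=k,interpolation=cv2.INTER_CUBIC)
    c=np.clip(c.astype(float)*1.4,0,255).astype(np.uint8)
    for x in range(x0-x0%-10,x1,10): cv2.line(c,((x-x0)*k,0),((x-x0)*k,4 if x%50 else 12),(255,255,255),1)
    for y in range(y0-y0%-10,y1,10): cv2.line(c,(0,(y-y0)*k),(4 if y%50 else 12,(y-y0)*k),(255,255,255),1)
    cv2.imwrite(n,c)
crop(t,240,200,460,310,3,"pics/a.png")
t2=t;crop(t,240,205,370,300,6,"pics/topz.png")
crop(s,265,165,355,260,6,"pics/sidez.png")
E
```

```text
(no output)
```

View pics/topz.png

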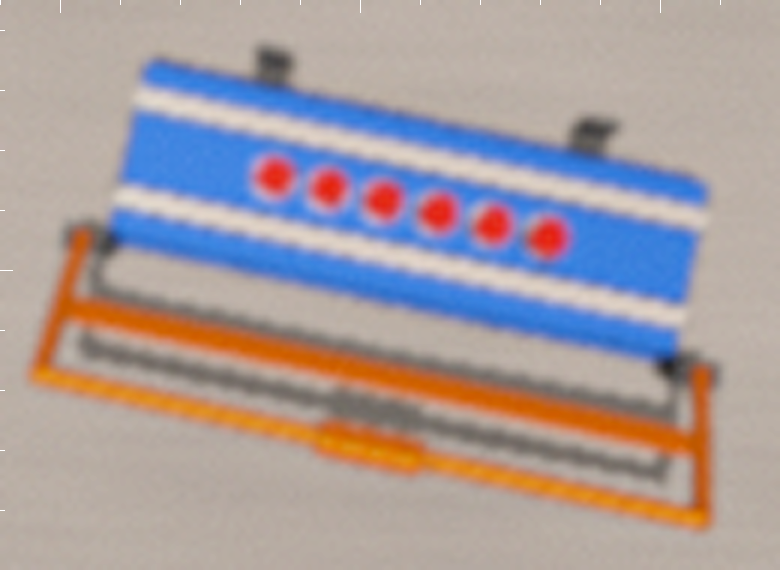

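View pics/sidez.png

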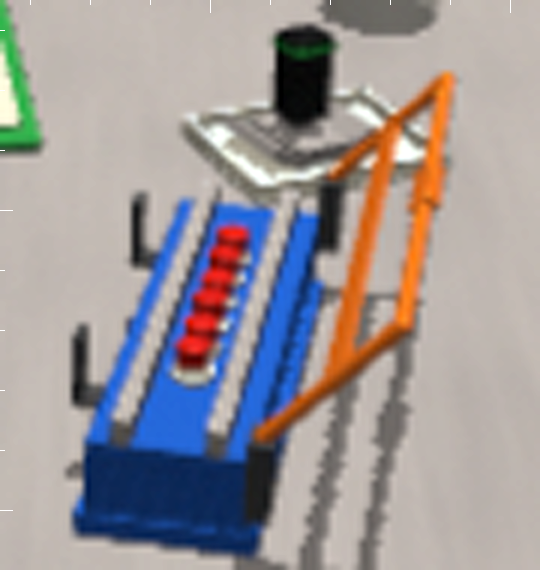

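View pics/a.png

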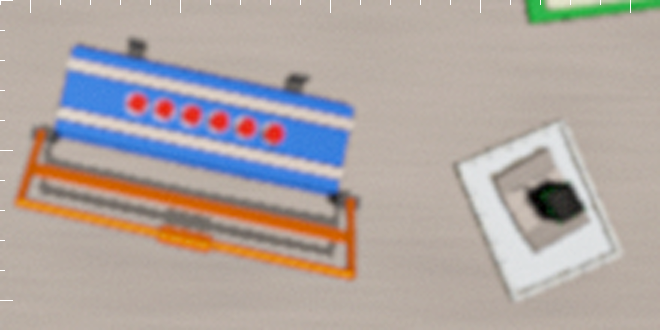

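The enlarged views show the six caps clearly, from (275,178) to (547,238) in the top crop and from (193,350) to (235,237) in the side crop. The keeper's crossbar and tab are at (370,447) and (426,190). The press stands in the tray with its handle at (557,200). Next I'll fit the poses and overlay them.

```bash
cat > fit.py <<'E'
from h import *
T,S=load("top0"),load("side0")
ct=lambda l,k=6,o=(240,205):(np.array(l,float)+.5)/k-.5+o
cs=lambda l:ct(l,6,(265,165)); ca=lambda l:ct(l,3,(240,200))
capy=np.array([50,30,10,-10,-30,-50])/1e3
caps=np.c_[0*capy,capy,0*capy+.060]
rail=np.array([[18,105,55],[18,-105,55],[-18,105,55],[-18,-105,55]])/1e3
tr=ct([(275,178),(330,188),(384,200),(439,212),(494,225),(547,238),(137,98),(708,218),(118,194),(685,318)])
sd=cs([(193,345),(201,320),(209,295),(218,272),(225,251),(233,232),(122,430),(217,445)])
A=lambda P,p:P@Rz(p[3]).T+p[:3]
f=lambda p:np.r_[(proj(T,A(np.r_[caps,rail],p))-tr).ravel(),(proj(S,A(np.r_[caps,rail[[0,2]]],p))-sd).ravel()]
r=least_squares(f,[.55,0,0,-.2],loss="soft_l1");R=r.x
print("rack",R.round(4),"rms",np.sqrt((f(R)**2).mean()).round(2)); print(f(R).reshape(-1,2).round(1).tolist())
def keep(a,y,rr=.07): return np.array([-.036+rr*np.cos(a),y,.0595+rr*np.sin(a)])
kb=lambda a:np.array([keep(a,.112),keep(a,-.112),keep(a,0)])
kt=ct([(40,374),(702,518),(369,447)]);ks=cs([(405,325),(447,80),(426,192)])
fk=lambda a:np.r_[(proj(T,A(kb(a[0]),R))-kt).ravel(),(proj(S,A(kb(a[0]),R))-ks).ravel()]
k=least_squares(fk,[2.3]);print("keeper",k.x,fk(k.x).round(1).tolist())
tc=np.array([[55,45,12],[55,-45,12],[-55,-45,12],[-55,45,12]])/1e3
tt=ca([(455,163),(565,120),(620,257),(514,300)]);ts=cs([(265,197),(185,125),(375,90),(450,155)])
ft=lambda p:(proj(T,A(tc,[p[0],p[1],0,p[2]]))-tt).ravel()
t=least_squares(ft,[.5,-.25,.35]);print("tray",t.x.round(4),ft(t.x).round(1).tolist())
fb=lambda p:np.r_[(proj(T,A(tc,[p[0],p[1],p[3],p[2]]))-tt).ravel()]
print("side tray corners pred",((proj(S,A(tc,[*t.x[:2],0,t.x[2]]))-[265,165])*6).round().tolist())
ht=tri([T,S],[ca([(557,200)])[0],cs([(303,80)])[0]]);print("handle mid",ht.round(4))
np.savez("poses",rack=R,keep=k.x,tray=t.x,handle=ht)
def vis(c,x0,y0,x1,y1,k):
    im=cv2.resize(c["frame"][y0:y1,x0:x1],None,fx=k,fy=k,interpolation=cv2.INTER_CUBIC)
    im=np.clip(im.astype(float)*1.5,0,255).astype(np.uint8)
    for x in range(x0-x0%-10,x1,10): cv2.line(im,((x-x0)*k,0),((x-x0)*k,6),(255,0,255),1)
    for y in range(y0-y0%-10,y1,10): cv2.line(im,(0,(y-y0)*k),(6,(y-y0)*k),(255,0,255),1)
    return im
a=vis(T,385,235,455,305,8);b=vis(S,290,160,345,205,7)
m=np.zeros((600,960,3),np.uint8);m[:a.shape[0],:a.shape[1]]=a;m[:b.shape[0],570:570+b.shape[1]]=b
cv2.imwrite("pics/m1.png",cv2.resize(m,(800,500)))
E
python3 fit.py
```

```text
rack [ 0.5646 -0.0501 -0.0033 -0.1841] rms 0.39
[[-0.1, -0.1], [-0.1, 0.2], [0.1, 0.1], [0.0, 0.1], [0.0, -0.1], [0.4, -0.3], [-0.2, -0.2], [-0.1, 0.2], [-0.6, 0.1], [0.5, -0.0], [0.1, 0.2], [0.1, 0.3], [0.1, 0.5], [-0.1, 0.6], [-0.0, 0.4], [-0.2, 0.1], [-0.2, -1.0], [-0.0, -1.6]]
keeper [2.29248073] [0.1, 0.0, 0.0, -0.1, 0.3, -0.1, -0.6, 0.7, -0.3, 0.5, -0.0, 0.1]
tray [ 0.5037 -0.3048  0.3992] [0.3, 0.1, -0.1, -0.2, 0.4, -0.3, -0.7, 0.4]
side tray corners pred [[253.0, 180.0], [180.0, 110.0], [366.0, 82.0], [448.0, 148.0]]
handle mid [ 0.5118 -0.3086  0.039 ]
```

View pics/m1.png

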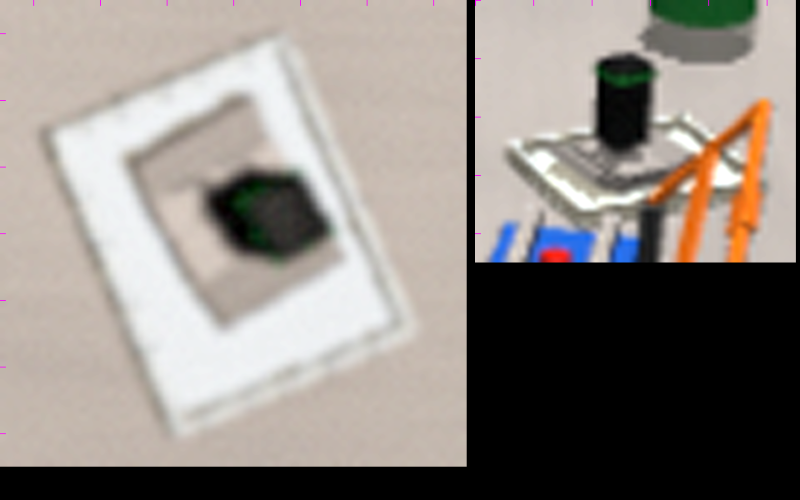

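The top crop shows the sled's corners at about (130,155), (245,95), (345,258) and (225,325), turned roughly 30°, with the handle in the middle. I'll fit the press to these and check the handle in both views.

```bash
cat > fit2.py <<'E'
from h import *
T,S=load("top0"),load("side0")
A=lambda P,p:P@Rz(p[2]).T+[p[0],p[1],0]
cm=lambda l:np.array(l,float)/6.6667+[385,235]-.44
sl=np.array([[33,24,14],[33,-24,14],[-33,-24,14],[-33,24,14]])/1e3
m=cm([(130,155),(245,95),(345,258),(225,325)])
f=lambda p:(proj(T,A(sl,p))-m).ravel()
r=least_squares(f,[.51,-.31,.5]);print("press from sled",r.x.round(4),f(r.x).round(1).tolist())
# handle silhouettes: convex hull of box vs dark mask, fit by IoU-like moments
bx=np.array([[a*12,b*11,z] for a in(-1,1) for b in(-1,1) for z in(23,68)])/1e3
from scipy.optimize import minimize
def mask(c,x0,y0,x1,y1):
    g=c["frame"].max(2).astype(float);g=cv2.resize(g[y0:y1,x0:x1],None,fx=8,fy=8,interpolation=cv2.INTER_CUBIC)
    return g<55
MT,MS=(mask(T,410,255,440,280),(410,255)),(mask(S,306,168,328,190),(306,168))
def hull(c,p,M):
    h=cv2.convexHull((((proj(c,A(bx,p))-M[1]+.5)*8-.5).astype(np.float32)))
    o=np.zeros(M[0].shape,np.uint8);cv2.fillConvexPoly(o,np.round(h*16).astype(np.int32),1,shift=4);return o>0
def iou(p,ms=((T,MT),(S,MS))): return 2*0-sum((hull(c,p,M)&M[0]).sum()/(hull(c,p,M)|M[0]).sum() for c,M in ms)
for ms in(((T,MT),),((S,MS),),((T,MT),(S,MS))):
    q=minimize(iou,[*r.x],args=(ms,),method="Nelder-Mead",options=dict(initial_simplex=r.x+np.array([[0,0,0],[.008,0,0],[0,.008,0],[0,0,.2]])));print("handle",q.x.round(4),q.fun)
E
python3 fit2.py
```

```text
press from sled [ 0.5123 -0.3058  0.5297] [-0.5, 0.3, 0.4, -1.1, 0.1, 0.2, -0.1, 0.6]
handle [ 0.5128 -0.3028  0.4404] -0.7234130539665036
handle [ 0.5126 -0.2985  0.0634] -0.9165876777251185
handle [ 0.5122 -0.3027  0.0622] -1.6497813001804862
```

carry_out([
  {"linear":[0.3,0,0],"rot":[0,0,-0.44],"claw":-1},
  {"linear":[0.8,0,0],"rot":[0,0,-0.44],"claw":-1},
  {"linear":[1,0,0],"rot":[0,0,0],"claw":-1},
  {"linear":[1,0,0],"rot":[0,0,0],"claw":-1},
  {"linear":[1,0,0],"rot":[0,0,0],"claw":-1},
  {"linear":[1,0,0],"rot":[0,0,0],"claw":-1},
  {"linear":[1,0,0],"rot":[0,0,0],"claw":-1},
  {"linear":[1,0,0],"rot":[0,0,0],"claw":-1},
  {"linear":[1,0,0],"rot":[0,0,0],"claw":-1},
  {"linear":[1,0,0],"rot":[0,0,0],"claw":-1},
  {"linear":[0.8,0,0],"rot":[0,0,0],"claw":-1},
  {"linear":[0,0,0],"rot":[0,0,0],"claw":-1},
], newtons=80)

```text
time_s: 1.3
ee_pos: [0.4752, -0.3285, 0.2412]
orientation: [-0.001, 0.965, 0.264, 0.0]
ft_force: [0.3, -0.2, -0.3]
gripper_width: 0.0854
grip_force: 0.0
```

```bash
cat > go.py <<'E'
# python3 go.py x y z yaw(tool x axis) -> shift/turn still to go, in full-scale units of the tool axes
import sys,numpy as np
from bench import status
from scipy.spatial.transform import Rotation as Ro
s=status.observe();q=s["orientation"];R=Ro.from_quat([*q[1:],q[0]])
x,y,z,a=map(float,sys.argv[1:5])
G=Ro.from_euler("z",a)*Ro.from_euler("x",np.pi)
print("t",round(s["time_s"],2),"pos",s["ee_pos"].round(4),"F",s["ft_force"].round(1),"M",s["ft_torque"].round(2),"w",round(s["gripper_width"],4),"grip",round(s["grip_force"],1),"q",s["joint_pos"].round(2))
print("lin at present axes",(R.inv().apply(np.array([x,y,z])-s["ee_pos"])/.03).round(2),"lin in goal axes",(G.inv().apply(np.array([x,y,z])-s["ee_pos"])/.03).round(2),"rot",((R.inv()*G).as_rotvec()/.12).round(2))
E
python3 go.py .5125 -.304 .15 .53
```

```text
t 1.3 pos [ 0.4752 -0.3285  0.2412] F [ 0.3 -0.2 -0.3] M [-0.07  0.04 -0.01] w 0.0854 grip 0.0 q [-0.72  0.19  0.25  1.63  0.    1.89]
lin at present axes [ 1.48 -0.07  3.04] lin in goal axes [ 1.49 -0.08  3.04] rot [-0.01 -0.    0.03]
```

carry_out([
  {"linear":[0.8,-0.07,0.2],"rot":[0,0,0],"claw":-1},
  {"linear":[0.68,0,0.8],"rot":[0,0,0],"claw":-1},
  {"linear":[0,0,1],"rot":[0,0,0],"claw":-1},
  {"linear":[0,0,1],"rot":[0,0,0],"claw":-1},
  {"linear":[0,0,1],"rot":[0,0,0],"claw":-1},
  {"linear":[0,0,1],"rot":[0,0,0],"claw":-1},
  {"linear":[0,0,0.8],"rot":[0,0,0],"claw":-1},
  {"linear":[0,0,0.5],"rot":[0,0,0],"claw":-1},
  {"linear":[0,0,0.3],"rot":[0,0,0],"claw":-1},
  {"linear":[0,0,0],"rot":[0,0,0],"claw":-1},
])

```text
time_s: 2.3
ee_pos: [0.5096, -0.306, 0.0431]
orientation: [-0.001, 0.965, 0.261, -0.001]
ft_force: [0.1, 0.0, -0.0]
gripper_width: 0.0854
grip_force: 0.0
```

```bash
python3 go.py .5125 -.304 .042 .53; python3 - <<'E'
from bench import camera
import cv2,numpy as np
t=camera("top");s=camera("side");np.savez("top1",**t);np.savez("side1",**s)
a=cv2.resize(t["frame"][225:315,380:470],None,fx=5,fy=5,interpolation=2);b=cv2.resize(s["frame"][130:220,280:350],None,fx=5,fy=5,interpolation=2)
cv2.imwrite("pics/g1.png",np.clip(np.hstack([a,b])*1.5,0,255).astype(np.uint8))
E
```

```text
t 2.3 pos [ 0.5096 -0.306   0.0431] F [ 0.1  0.  -0. ] M [-0.02  0.02 -0.  ] w 0.0854 grip 0.0 q [-0.65  0.28 -0.04  1.25 -0.    1.96]
lin at present axes [ 0.12 -0.01  0.04] lin in goal axes [ 0.12 -0.01  0.04] rot [-0.02  0.01 -0.01]
```

View pics/g1.png

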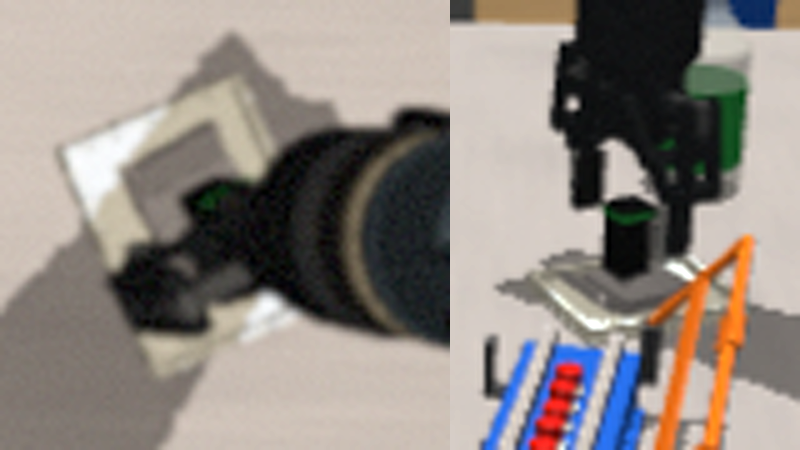

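The fingers straddle the handle: in the side view the left tip is at (588,205), the right tip at (678,250) and the handle at (628,240). I'll close on it.

carry_out([
  {"linear":[0.1,0,0.03],"rot":[0,0,0],"claw":-0.5},
  {"linear":[0,0,0],"rot":[0,0,0],"claw":0},
  {"linear":[0,0,0],"rot":[0,0,0],"claw":0.2},
  {"linear":[0,0,0],"rot":[0,0,0],"claw":0.4},
  {"linear":[0,0,0],"rot":[0,0,0],"claw":0.6},
  {"linear":[0,0,0],"rot":[0,0,0],"claw":1},
  {"linear":[0,0,0],"rot":[0,0,0],"claw":1},
  {"linear":[0,0,0],"rot":[0,0,0],"claw":1},
], newtons=80)

```text
time_s: 3.2
ee_pos: [0.5133, -0.3047, 0.0439]
orientation: [0.0, 0.965, 0.262, 0.0]
ft_force: [-0.2, 1.6, 3.4]
gripper_width: 0.0211
grip_force: 78.2
```

```bash
python3 go.py .5125 -.304 .042 .53
```

```text
t 3.2 pos [ 0.5133 -0.3047  0.0439] F [-0.2  1.6  3.4] M [ 0.38  0.2  -0.01] w 0.0211 grip 78.2 q [-0.65  0.28 -0.04  1.25  0.    1.96]
lin at present axes [-0.01 -0.03  0.06] lin in goal axes [-0.01 -0.03  0.06] rot [ 0. -0. -0.]
```

carry_out([
  {"linear":[0,0,-0.2],"rot":[0,0,0],"claw":1},
  {"linear":[0,0,-0.5],"rot":[0,0,0],"claw":1},
  {"linear":[0,0,-0.8],"rot":[0,0,0],"claw":1},
  {"linear":[0,0,-0.8],"rot":[0,0,-0.5],"claw":1},
  {"linear":[0,0,-0.8],"rot":[0,0,-0.8],"claw":1},
  {"linear":[0,0,-0.8],"rot":[0,0,-0.9],"claw":1},
  {"linear":[0,0,-0.3],"rot":[0,0,-0.9],"claw":1},
  {"linear":[0,0,0],"rot":[0,0,-0.9],"claw":1},
  {"linear":[0,0,0],"rot":[0,0,-0.9],"claw":1},
  {"linear":[0,0,0],"rot":[0,0,-0.9],"claw":1},
  {"linear":[0,0,0],"rot":[0,0,-0.9],"claw":1},
  {"linear":[0,0,0],"rot":[0,0,-0.44],"claw":1},
])

```text
time_s: 4.4
ee_pos: [0.5129, -0.3048, 0.1696]
orientation: [-0.0, 0.768, 0.64, -0.0]
ft_force: [0.4, -0.8, -3.9]
gripper_width: 0.0211
grip_force: 78.3
```

```bash
python3 go.py .5485 -.1366 .16 1.3867
```

```text
t 4.4 pos [ 0.5129 -0.3048  0.1696] F [ 0.4 -0.8 -3.9] M [ 0.06 -0.02 -0.02] w 0.0211 grip 78.3 q [-0.65  0.23  0.16  1.5  -0.    1.1 ]
lin at present axes [5.73 0.15 0.32] lin in goal axes [5.73 0.14 0.32] rot [-0.    0.    0.02]
```

carry_out([
  {"linear":[0.4,0.07,0],"rot":[0,0,0],"claw":1},
  {"linear":[0.8,0.07,0],"rot":[0,0,0.02],"claw":1},
  {"linear":[0.9,0,0],"rot":[0,0,0],"claw":1},
  {"linear":[0.9,0,0],"rot":[0,0,0],"claw":1},
  {"linear":[0.9,0,0],"rot":[0,0,0],"claw":1},
  {"linear":[0.8,0,0.2],"rot":[0,0,0],"claw":1},
  {"linear":[0.6,0,0.4],"rot":[0,0,0],"claw":1},
  {"linear":[0.4,0,0.4],"rot":[0,0,0],"claw":1},
  {"linear":[0,0,0.4],"rot":[0,0,0],"claw":1},
  {"linear":[0,0,0.3],"rot":[0,0,0],"claw":1},
  {"linear":[0,0,0.1],"rot":[0,0,0],"claw":1},
  {"linear":[0,0,0],"rot":[0,0,0],"claw":1},
])

```text
time_s: 5.6
ee_pos: [0.5483, -0.1382, 0.1145]
orientation: [-0.001, 0.771, 0.637, -0.001]
ft_force: [0.7, 0.4, -3.7]
gripper_width: 0.0208
grip_force: 78.4
```

```bash
python3 go.py .5485 -.1366 .095 1.3867; python3 - <<'E'
from bench import camera
import cv2,numpy as np
t=camera("top");s=camera("side");np.savez("top2",**t);np.savez("side2",**s)
a=cv2.resize(t["frame"][205:305,240:370],None,fx=3.3,fy=3.3,interpolation=2);b=cv2.resize(s["frame"][140:260,260:350],None,fx=4.2,fy=4.2,interpolation=2)
m=np.zeros((max(a.shape[0],b.shape[0]),a.shape[1]+b.shape[1],3),np.uint8);m[:a.shape[0],:a.shape[1]]=a;m[:b.shape[0],a.shape[1]:]=b
m=np.clip(m*1.5,0,255).astype(np.uint8)[:600,:800];cv2.imwrite("pics/g2.png",m)
E
```

```text
t 5.6 pos [ 0.5483 -0.1382  0.1145] F [ 0.7  0.4 -3.7] M [0.05 0.03 0.03] w 0.0208 grip 78.4 q [-0.37  0.16 -0.03  1.38 -0.    1.39]
lin at present axes [ 0.05 -0.    0.65] lin in goal axes [ 0.05 -0.    0.65] rot [-0.01 -0.   -0.04]
```

View pics/g2.png

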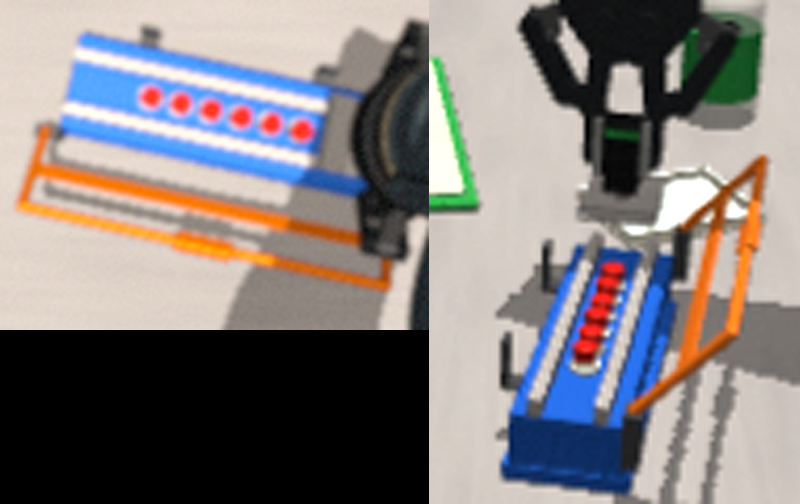

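The press hangs level over the far end of the rails. In the side view the sled is at (620,205), centred between the rail ends at (592,240) and (648,248). Now I'll lower it gently.

carry_out([
  {"linear":[0.05,0,0.15],"rot":[0,0,-0.04],"claw":1},
  {"linear":[0,0,0.15],"rot":[0,0,0],"claw":1},
  {"linear":[0,0,0.1],"rot":[0,0,0],"claw":1},
  {"linear":[0,0,0.05],"rot":[0,0,0],"claw":1},
  {"linear":[0,0,0.05],"rot":[0,0,0],"claw":1},
  {"linear":[0,0,0.03],"rot":[0,0,0],"claw":1},
  {"linear":[0,0,0.03],"rot":[0,0,0],"claw":1},
  {"linear":[0,0,0],"rot":[0,0,0],"claw":1},
])

```text
time_s: 6.5
ee_pos: [0.5492, -0.136, 0.0986]
orientation: [-0.0, 0.768, 0.64, 0.0]
ft_force: [-0.1, 0.1, -2.3]
gripper_width: 0.0209
grip_force: 78.4
```

carry_out([
  {"linear":[0,0,0.03],"rot":[0,0,0],"claw":1},
  {"linear":[0,0,0.03],"rot":[0,0,0],"claw":1},
  {"linear":[0,0,0],"rot":[0,0,0],"claw":1},
])

```text
time_s: 6.8
ee_pos: [0.5491, -0.136, 0.0966]
orientation: [-0.0, 0.768, 0.64, -0.0]
ft_force: [-0.1, -0.3, -3.0]
gripper_width: 0.021
grip_force: 78.4
```

carry_out([
  {"linear":[0,0,0.03],"rot":[0,0,0],"claw":1},
  {"linear":[0,0,0.03],"rot":[0,0,0],"claw":1},
  {"linear":[0,0,0],"rot":[0,0,0],"claw":1},
])

```text
time_s: 7.1
ee_pos: [0.5493, -0.1361, 0.095]
orientation: [0.0, 0.769, 0.64, 0.0]
ft_force: [0.5, -0.4, -3.3]
gripper_width: 0.0208
grip_force: 78.7
```

carry_out([
  {"linear":[0,0,0.03],"rot":[0,0,0],"claw":1},
  {"linear":[0,0,0.03],"rot":[0,0,0],"claw":1},
  {"linear":[0,0,0],"rot":[0,0,0],"claw":1},
])

```text
time_s: 7.4
ee_pos: [0.5494, -0.1361, 0.0944]
orientation: [0.0, 0.768, 0.64, 0.0]
ft_force: [-3.0, 0.8, 5.1]
gripper_width: 0.0208
grip_force: 79.4
```

carry_out([
  {"linear":[0,0,0.03],"rot":[0,0,0],"claw":1},
  {"linear":[0,0,0],"rot":[0,0,0],"claw":1},
])

```text
time_s: 7.6
ee_pos: [0.5494, -0.1361, 0.0934]
orientation: [0.0, 0.768, 0.64, 0.0]
ft_force: [-2.9, 0.9, 6.3]
gripper_width: 0.0211
grip_force: 79.6
```

carry_out([
  {"linear":[0,0,0.03],"rot":[0,0,0],"claw":1},
  {"linear":[0,0,0.03],"rot":[0,0,0],"claw":1},
  {"linear":[0,0,0],"rot":[0,0,0],"claw":1},
])

```text
time_s: 7.9
ee_pos: [0.5494, -0.1361, 0.0923]
orientation: [0.0, 0.768, 0.64, 0.0]
ft_force: [-4.4, 1.8, 8.8]
gripper_width: 0.0212
grip_force: 80.0
```

```bash
python3 go.py .5802 .0334 .0915 1.3867
```

```text
t 7.9 pos [ 0.5494 -0.1361  0.0923] F [-4.4  1.8  8.8] M [0.33 1.01 0.02] w 0.0212 grip 80.0 q [-0.36  0.17 -0.07  1.33 -0.    1.39]
lin at present axes [ 5.74 -0.01  0.02] lin in goal axes [ 5.74 -0.02  0.03] rot [0.01 0.   0.02]
```

carry_out([
  {"linear":[0.05,0,0.01],"rot":[0,0,0],"claw":1},
  {"linear":[0.1,0,0.01],"rot":[0,0,0],"claw":1},
  {"linear":[0.12,0,0],"rot":[0,0,0],"claw":1},
  {"linear":[0.12,0,0],"rot":[0,0,0],"claw":1},
  {"linear":[0.12,0,0],"rot":[0,0,0],"claw":1},
  {"linear":[0.12,0,0],"rot":[0,0,0],"claw":1},
  {"linear":[0.12,0,0],"rot":[0,0,0],"claw":1},
])

```text
time_s: 8.6
ee_pos: [0.5556, -0.1179, 0.093]
orientation: [0.005, 0.769, 0.639, -0.001]
ft_force: [-1.1, -6.1, 8.2]
gripper_width: 0.0209
grip_force: 79.8
```

```bash
python3 go.py .5802 .0334 .0918 1.3867
```

```text
t 8.6 pos [ 0.5556 -0.1179  0.093 ] F [-1.1 -6.1  8.2] M [-1.5   0.42  0.02] w 0.0209 grip 79.8 q [-0.32  0.17 -0.07  1.33 -0.01  1.43]
lin at present axes [ 5.11 -0.12 -0.  ] lin in goal axes [ 5.11 -0.12  0.04] rot [0.06 0.07 0.  ]
```

carry_out([
  {"linear":[0.12,-0.03,0.01],"rot":[0,0,0],"claw":1},
  {"linear":[0.12,-0.03,0.01],"rot":[0,0,0],"claw":1},
  {"linear":[0.12,-0.03,0.01],"rot":[0,0,0],"claw":1},
  {"linear":[0.12,0,0],"rot":[0,0,0],"claw":1},
  {"linear":[0.12,0,0],"rot":[0,0,0],"claw":1},
  {"linear":[0.12,0,0],"rot":[0,0,0],"claw":1},
])

```text
time_s: 9.2
ee_pos: [0.5573, -0.0969, 0.0926]
orientation: [0.006, 0.769, 0.639, -0.001]
ft_force: [-1.8, -7.2, 8.4]
gripper_width: 0.021
grip_force: 79.9
```

```bash
python3 go.py .5802 .0334 .0918 1.3867
```

```text
t 9.2 pos [ 0.5573 -0.0969  0.0926] F [-1.8 -7.2  8.4] M [-1.77  0.44  0.08] w 0.021 grip 79.9 q [-0.29  0.16 -0.07  1.32 -0.01  1.47]
lin at present axes [ 4.41 -0.05 -0.02] lin in goal axes [ 4.41 -0.04  0.03] rot [ 0.07  0.08 -0.  ]
```

carry_out([
  {"linear":[0.12,-0.02,0.01],"rot":[0.04,0.02,0],"claw":1},
  {"linear":[0.12,-0.01,0.01],"rot":[0.03,0.02,0],"claw":1},
  {"linear":[0.12,0,0.01],"rot":[0,0,0],"claw":1},
  {"linear":[0.12,0,0],"rot":[0,0,0],"claw":1},
  {"linear":[0.12,0,0],"rot":[0,0,0],"claw":1},
  {"linear":[0.12,0,0],"rot":[0,0,0],"claw":1},
])

```text
time_s: 9.8
ee_pos: [0.5605, -0.0756, 0.0921]
orientation: [0.002, 0.769, 0.639, -0.002]
ft_force: [-1.1, -8.3, 9.7]
gripper_width: 0.0214
grip_force: 80.1
```

```bash
python3 go.py .5802 .0334 .0918 1.3867
```

```text
t 9.8 pos [ 0.5605 -0.0756  0.0921] F [-1.1 -8.3  9.7] M [-1.94  0.34  0.04] w 0.0214 grip 80.1 q [-0.25  0.17 -0.07  1.33 -0.    1.51]
lin at present axes [ 3.69 -0.02 -0.01] lin in goal axes [ 3.69 -0.02  0.01] rot [ 0.01  0.04 -0.  ]
```

carry_out([
  {"linear":[0.12,0,0],"rot":[0,0,0],"claw":1},
  {"linear":[0.12,-0.01,0],"rot":[0,0,0],"claw":1},
  {"linear":[0.12,0,0],"rot":[0,0,0],"claw":1},
  {"linear":[0.12,0,0],"rot":[0,0,0],"claw":1},
  {"linear":[0.12,0,0],"rot":[0,0,0],"claw":1},
  {"linear":[0.12,0,0],"rot":[0,0,0],"claw":1},
  {"linear":[0.12,0,0],"rot":[0,0,0],"claw":1},
  {"linear":[0.12,0,0],"rot":[0,0,0],"claw":1},
])

```text
time_s: 10.6
ee_pos: [0.5656, -0.0459, 0.092]
orientation: [0.001, 0.769, 0.639, -0.0]
ft_force: [-1.6, -5.6, 8.4]
gripper_width: 0.0211
grip_force: 80.1
```

```bash
python3 go.py .5802 .0334 .0918 1.3867
```

```text
t 10.6 pos [ 0.5656 -0.0459  0.092 ] F [-1.6 -5.6  8.4] M [-1.31  0.25 -0.  ] w 0.0211 grip 80.1 q [-0.2   0.18 -0.06  1.33 -0.    1.56]
lin at present axes [ 2.69 -0.    0.  ] lin in goal axes [ 2.69 -0.    0.01] rot [0.   0.01 0.  ]
```

carry_out([
  {"linear":[0.12,0,0.01],"rot":[0,0,0],"claw":1},
  {"linear":[0.12,0,0.01],"rot":[0,0,0],"claw":1},
  {"linear":[0.12,0,0],"rot":[0,0,0],"claw":1},
  {"linear":[0.12,0,0],"rot":[0,0,0],"claw":1},
  {"linear":[0.12,0,0],"rot":[0,0,0],"claw":1},
  {"linear":[0.12,0,0],"rot":[0,0,0],"claw":1},
  {"linear":[0.12,0,0],"rot":[0,0,0],"claw":1},
  {"linear":[0.12,0,0],"rot":[0,0,0],"claw":1},
])

```text
time_s: 11.4
ee_pos: [0.5707, -0.0187, 0.0917]
orientation: [0.002, 0.769, 0.639, -0.001]
ft_force: [-1.9, -9.8, 9.8]
gripper_width: 0.0208
grip_force: 80.1
```

```bash
python3 go.py .5802 .0334 .0918 1.3867
```

```text
t 11.4 pos [ 0.5707 -0.0187  0.0917] F [-1.9 -9.8  9.8] M [-2.08  0.42  0.01] w 0.0208 grip 80.1 q [-0.15  0.19 -0.05  1.33 -0.    1.61]
lin at present axes [ 1.77 -0.01 -0.01] lin in goal axes [ 1.77 -0.01 -0.  ] rot [ 0.01  0.04 -0.  ]
```

carry_out([
  {"linear":[0.12,0,0],"rot":[0,0,0],"claw":1},
  {"linear":[0.12,0,0],"rot":[0,0,0],"claw":1},
  {"linear":[0.12,0,0],"rot":[0,0,0],"claw":1},
  {"linear":[0.12,0,0],"rot":[0,0,0],"claw":1},
  {"linear":[0.12,0,0],"rot":[0,0,0],"claw":1},
  {"linear":[0.12,0,0],"rot":[0,0,0],"claw":1},
  {"linear":[0.12,0,0],"rot":[0,0,0],"claw":1},
  {"linear":[0.12,0,0],"rot":[0,0,0],"claw":1},
])

```text
time_s: 12.2
ee_pos: [0.5761, 0.011, 0.0917]
orientation: [0.001, 0.769, 0.639, -0.0]
ft_force: [-2.5, -6.4, 9.5]
gripper_width: 0.021
grip_force: 80.1
```

```bash
python3 go.py .5802 .0334 .0918 1.3867
```

```text
t 12.2 pos [0.5761 0.011  0.0917] F [-2.5 -6.4  9.5] M [-1.44  0.3  -0.02] w 0.021 grip 80.1 q [-0.1   0.2  -0.04  1.34 -0.    1.66]
lin at present axes [ 0.76 -0.   -0.  ] lin in goal axes [ 0.76 -0.   -0.  ] rot [0.   0.01 0.  ]
```

carry_out([
  {"linear":[0.12,0,0],"rot":[0,0,0],"claw":1},
  {"linear":[0.12,0,0],"rot":[0,0,0],"claw":1},
  {"linear":[0.12,0,0],"rot":[0,0,0],"claw":1},
  {"linear":[0.12,0,0],"rot":[0,0,0],"claw":1},
  {"linear":[0.1,0,0],"rot":[0,0,0],"claw":1},
  {"linear":[0.05,0,0],"rot":[0,0,0],"claw":1},
  {"linear":[0,0,0],"rot":[0,0,0],"claw":1},
])

```text
time_s: 12.9
ee_pos: [0.5795, 0.03, 0.0918]
orientation: [0.0, 0.769, 0.639, 0.0]
ft_force: [-1.2, -4.3, 9.7]
gripper_width: 0.0213
grip_force: 80.1
```

```bash
python3 go.py .5802 .0334 .0918 1.3867; python3 - <<'E'
from bench import camera
from h import *
P=np.load("poses.npz");R=P["rack"]
t=camera("top");s=camera("side");np.savez("top3",**t);np.savez("side3",**s)
A=lambda P,p:P@Rz(p[3]).T+p[:3]
for n in ("0","3"):
    for v in ("top","side"):
        c=load(v+n);f=c["frame"].astype(int);w=np.clip(f[:,:,2]-np.maximum(f[:,:,0],f[:,:,1])-40,0,None).astype(float)
        out=[]
        for y in(-50,-30,-10,10,30,50):
            u=proj(c,A(np.array([[0,y/1e3,.058]]),R))[0];x0,y0=(u-5).round().astype(int)
            k=w[y0:y0+11,x0:x0+11];yy,xx=np.mgrid[y0:y0+11,x0:x0+11]
            out.append([*( (np.array([(k*xx).sum(),(k*yy).sum()])/max(k.sum(),1))-u).round(1),int((k>0).sum())])
        print(v,n,out)
a=cv2.resize(t["frame"][205:305,240:370],None,fx=3.3,fy=3.3,interpolation=2);b=cv2.resize(s["frame"][185:245,285:325],None,fx=9,fy=9,interpolation=2)
m=np.zeros((600,800,3),np.uint8);m[:a.shape[0],:a.shape[1]]=a;m[:b.shape[0],a.shape[1]:a.shape[1]+b.shape[1]]=b
m=np.clip(m*1.5,0,255).astype(np.uint8)[:600,:800];cv2.imwrite("pics/g3.png",m)
E
```

```text
t 12.9 pos [0.5795 0.03   0.0918] F [-1.2 -4.3  9.7] M [-1.26  0.22 -0.  ] w 0.0213 grip 80.1 q [-0.06  0.21 -0.02  1.34 -0.    1.69]
lin at present axes [ 0.11  0.   -0.  ] lin in goal axes [ 0.11  0.   -0.  ] rot [0. 0. 0.]
top 0 [[np.float64(-0.2), np.float64(0.2), 30], [np.float64(-0.1), np.float64(0.1), 26], [np.float64(-0.1), np.float64(0.0), 27], [np.float64(-0.1), np.float64(-0.1), 26], [np.float64(-0.1), np.float64(-0.2), 26], [np.float64(0.0), np.float64(-0.2), 26]]
side 0 [[np.float64(-0.6), np.float64(1.7), 32], [np.float64(-0.2), np.float64(0.4), 52], [np.float64(0.1), np.float64(-0.4), 54], [np.float64(-0.0), np.float64(-0.2), 56], [np.float64(-0.1), np.float64(-0.1), 57], [np.float64(0.6), np.float64(-2.4), 41]]
top 3 [[np.float64(-0.4), np.float64(0.2), 28], [np.float64(-0.3), np.float64(0.1), 27], [np.float64(-0.2), np.float64(-0.0), 27], [np.float64(-0.3), np.float64(-0.1), 28], [np.float64(-294.5), np.float64(-236.1), 0], [np.float64(-285.4), np.float64(-234.2), 0]]
side 3 [[np.float64(-303.2), np.float64(-204.0), 0], [np.float64(-302.0), np.float64(-207.6), 0], [np.float64(-300.8), np.float64(-211.2), 0], [np.float64(-299.5), np.float64(-215.0), 0], [np.float64(-298.2), np.float64(-218.9), 0], [np.float64(-296.8), np.float64(-223.0), 0]]
```

View pics/g3.png

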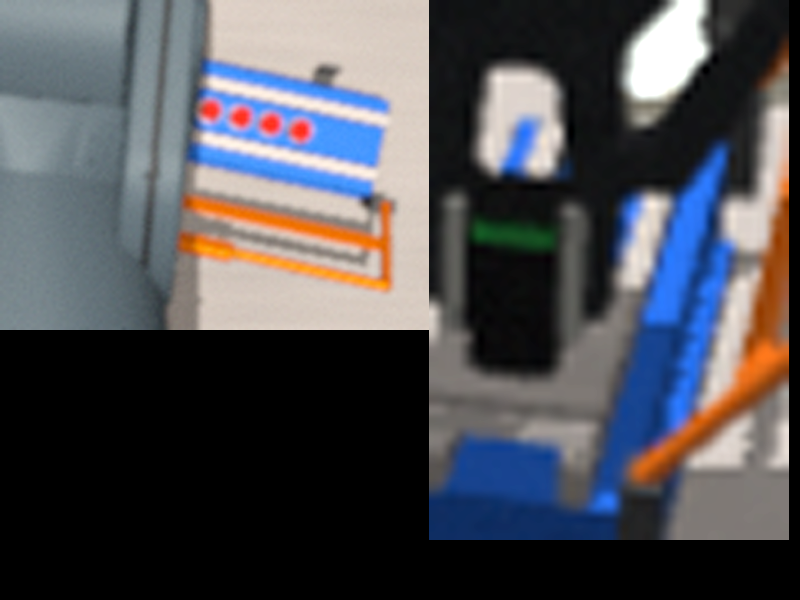

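The arm hides the near part of the rack in this view. Four caps are visible in the top crop, at (210,110) to (300,130), and no red stands up behind the sled. The press stayed at one height under about 9 N for the whole slide. I'll ease off the pressure and lift.

carry_out([
  {"linear":[0,0,-0.05],"rot":[0,0,0],"claw":1},
  {"linear":[0,0,-0.05],"rot":[0,0,0],"claw":1},
  {"linear":[0,0,-0.05],"rot":[0,0,0],"claw":1},
  {"linear":[0,0,-0.1],"rot":[0,0,0],"claw":1},
  {"linear":[0,0,-0.3],"rot":[0,0,0],"claw":1},
  {"linear":[0,0,-0.6],"rot":[0,0,0],"claw":1},
  {"linear":[0,0,-0.8],"rot":[0,0,0],"claw":1},
  {"linear":[0,0,-0.6],"rot":[0,0,0],"claw":1},
  {"linear":[-0.3,0,-0.2],"rot":[0,0,0],"claw":1},
  {"linear":[-0.7,0,0],"rot":[0,0,0],"claw":1},
  {"linear":[-1,0,0],"rot":[0,0,0],"claw":1},
  {"linear":[-1,0,0],"rot":[0,0,0],"claw":1},
])

```text
time_s: 14.2
ee_pos: [0.5595, -0.0568, 0.1686]
orientation: [-0.006, 0.768, 0.64, -0.002]
ft_force: [-0.1, 0.3, -3.2]
gripper_width: 0.021
grip_force: 78.6
```

carry_out([
  {"linear":[-1,0,0],"rot":[0,0,0],"claw":1},
  {"linear":[-1,0,0],"rot":[0,0,0],"claw":1},
  {"linear":[-1,0,0],"rot":[0,0,0],"claw":1},
  {"linear":[-1,0,0],"rot":[0,0,0],"claw":1},
  {"linear":[-1,0,0],"rot":[0,0,0],"claw":1},
  {"linear":[-1,0,0],"rot":[0,0,0],"claw":1},
  {"linear":[-1,-0.2,0],"rot":[0,0,0],"claw":1},
  {"linear":[-0.8,-0.2,0],"rot":[0,0,0],"claw":1},
  {"linear":[-0.4,0,0],"rot":[0,0,0.3],"claw":1},
  {"linear":[0,0,0],"rot":[0,0,0.8],"claw":1},
  {"linear":[0,0,0],"rot":[0,0,1],"claw":1},
  {"linear":[0,0,0],"rot":[0,0,1],"claw":1},
])

```text
time_s: 15.4
ee_pos: [0.504, -0.2953, 0.1679]
orientation: [-0.006, 0.875, 0.484, -0.002]
ft_force: [-0.6, -0.9, -2.9]
gripper_width: 0.0211
grip_force: 78.5
```

```bash
python3 go.py .5045 -.3045 .06 .40;  python3 - <<'E'
from bench import camera
from h import *
P=np.load("poses.npz");R=P["rack"]
t=camera("top");s=camera("side");np.savez("top4",**t);np.savez("side4",**s)
A=lambda P,p:P@Rz(p[3]).T+p[:3]
for v in ("top","side"):
    for n in ("0","4"):
        c=load(v+n);f=c["frame"].astype(int);w=np.clip(f[:,:,2]-np.maximum(f[:,:,0],f[:,:,1])-40,0,None).astype(float)
        e=proj(c,A(np.array([[0,y/1e3,.055] for y in(-50,50)]),R));m=np.zeros(w.shape,np.uint8)
        cv2.line(m,*[tuple(map(int,u.round())) for u in e],1,15);w=w*m
        yy,xx=np.nonzero(w>0);print(v,n,"n",len(xx),"rows",yy.min(),yy.max(),"cols",xx.min(),xx.max(),"centroid",((w*np.arange(560)).sum()/w.sum()).round(2),((w*np.arange(420)[:,None]).sum()/w.sum()).round(2))
    e=A(np.array([[0,0,.059],[0,0,.055]]),R);print("expected proud/flush centre",proj(c,e).round(2).tolist())
E
```

```text
t 15.4 pos [ 0.504  -0.2953  0.1679] F [-0.6 -0.9 -2.9] M [0.01 0.04 0.02] w 0.0211 grip 78.5 q [-0.65  0.21  0.13  1.5   0.    1.49]
lin at present axes [-0.26  0.22  3.59] lin in goal axes [-0.1   0.29  3.6 ] rot [-0.1   0.01  5.09]
top 0 n 161 rows 232 247 cols 283 333 centroid 308.81 239.21
top 4 n 157 rows 232 247 cols 283 333 centroid 309.14 239.3
expected proud/flush centre [[308.19, 239.05], [308.08, 239.1]]
side 0 n 113 rows 203 225 cols 295 305 centroid 299.9 213.62
side 4 n 110 rows 204 226 cols 295 305 centroid 299.72 215.21
expected proud/flush centre [[300.18, 212.71], [300.12, 214.14]]
```

carry_out([
  {"linear":[0,0,0],"rot":[-0.05,0,1],"claw":1},
  {"linear":[0,0,0],"rot":[-0.05,0,1],"claw":1},
  {"linear":[0,0,0],"rot":[0,0,1],"claw":1},
  {"linear":[0,0,0],"rot":[0,0,1],"claw":1},
  {"linear":[0,0,0.2],"rot":[0,0,0.8],"claw":1},
  {"linear":[-0.1,0.15,0.5],"rot":[0,0,0.3],"claw":1},
  {"linear":[0,0.14,0.7],"rot":[0,0,0],"claw":1},
  {"linear":[0,0,0.7],"rot":[0,0,0],"claw":1},
  {"linear":[0,0,0.6],"rot":[0,0,0],"claw":1},
  {"linear":[0,0,0.4],"rot":[0,0,0],"claw":1},
  {"linear":[0,0,0.2],"rot":[0,0,0],"claw":1},
  {"linear":[0,0,0],"rot":[0,0,0],"claw":1},
])

```text
time_s: 16.7
ee_pos: [0.5046, -0.3047, 0.0686]
orientation: [-0.0, 0.98, 0.201, 0.0]
ft_force: [0.1, 0.5, -2.3]
gripper_width: 0.0211
grip_force: 78.5
```

```bash
python3 go.py .5045 -.3045 .045 .40
```

```text
t 16.7 pos [ 0.5046 -0.3047  0.0686] F [ 0.1  0.5 -2.3] M [ 0.04  0.02 -0.04] w 0.0211 grip 78.5 q [-0.66  0.25 -0.03  1.3   0.    2.08]
lin at present axes [-0.   -0.01  0.79] lin in goal axes [-0.   -0.01  0.79] rot [-0.   -0.    0.04]
```

carry_out([
  {"linear":[0,0,0.2],"rot":[0,0,0],"claw":1},
  {"linear":[0,0,0.2],"rot":[0,0,0],"claw":1},
  {"linear":[0,0,0.15],"rot":[0,0,0],"claw":1},
  {"linear":[0,0,0.1],"rot":[0,0,0],"claw":1},
  {"linear":[0,0,0.06],"rot":[0,0,0],"claw":1},
  {"linear":[0,0,0.03],"rot":[0,0,0],"claw":1},
  {"linear":[0,0,0.03],"rot":[0,0,0],"claw":1},
  {"linear":[0,0,0],"rot":[0,0,0],"claw":1},
])

```text
time_s: 17.5
ee_pos: [0.5054, -0.3053, 0.047]
orientation: [0.001, 0.98, 0.201, 0.001]
ft_force: [-0.0, -0.1, -2.6]
gripper_width: 0.0211
grip_force: 78.5
```

carry_out([
  {"linear":[0,0,0.03],"rot":[0,0,0],"claw":1},
  {"linear":[0,0,0.02],"rot":[0,0,0],"claw":1},
  {"linear":[0,0,0],"rot":[0,0,0],"claw":1},
])

```text
time_s: 17.8
ee_pos: [0.5054, -0.3052, 0.0454]
orientation: [0.001, 0.98, 0.201, 0.001]
ft_force: [-0.2, 0.0, -2.4]
gripper_width: 0.0209
grip_force: 78.5
```

carry_out([
  {"linear":[0,0,0.03],"rot":[0,0,0],"claw":1},
  {"linear":[0,0,0.03],"rot":[0,0,0],"claw":1},
  {"linear":[0,0,0],"rot":[0,0,0],"claw":1},
])

```text
time_s: 18.1
ee_pos: [0.5055, -0.3054, 0.044]
orientation: [0.001, 0.98, 0.201, 0.001]
ft_force: [0.2, 0.8, -1.2]
gripper_width: 0.0211
grip_force: 78.8
```

carry_out([
  {"linear":[0,0,0.03],"rot":[0,0,0],"claw":1},
  {"linear":[0,0,0],"rot":[0,0,0],"claw":1},
  {"linear":[0,0,0],"rot":[0,0,0],"claw":0.4},
  {"linear":[0,0,0],"rot":[0,0,0],"claw":0.2},
  {"linear":[0,0,0],"rot":[0,0,0],"claw":0},
  {"linear":[0,0,0],"rot":[0,0,0],"claw":-0.4},
  {"linear":[0,0,0],"rot":[0,0,0],"claw":-0.8},
  {"linear":[0,0,-0.2],"rot":[0,0,0],"claw":-0.8},
  {"linear":[0,0,-0.6],"rot":[0,0,0],"claw":-0.8},
  {"linear":[0,0,-0.9],"rot":[0,0,0],"claw":-0.8},
  {"linear":[0,0,-1],"rot":[0,0,0],"claw":-0.8},
  {"linear":[0,0,-1],"rot":[0,0,0],"claw":-0.8},
])

```text
time_s: 19.3
ee_pos: [0.5051, -0.3051, 0.1551]
orientation: [0.001, 0.98, 0.201, 0.001]
ft_force: [0.7, -1.4, -0.0]
gripper_width: 0.0771
grip_force: 0.0
```

```bash
python3 go.py .46 -.035 .15 -.184; python3 - <<'E'
from h import *
P=np.load("poses.npz");R=P["rack"];A=lambda P,p:P@Rz(p[3]).T+p[:3]
for a in (2.29,1.9,1.57,1,.5,0):
    print(a,A(np.array([[-.036+.07*np.cos(a),0,.0595+.07*np.sin(a)]]),[*R[:2],0,R[3]]).round(4))
E
```

```text
t 19.3 pos [ 0.5051 -0.3051  0.1551] F [ 0.7 -1.4 -0. ] M [ 0.03 -0.03  0.  ] w 0.0771 grip 0.0 q [-0.66  0.21  0.11  1.46  0.    2.08]
lin at present axes [ 2.16 -8.87  0.16] lin in goal axes [-3.12 -8.58  0.17] rot [ 0.01 -0.02  4.9 ]
2.29 [[ 0.4839 -0.0351  0.1122]]
1.9 [[ 0.507  -0.0394  0.1257]]
1.57 [[ 0.5293 -0.0435  0.1295]]
1 [[ 0.5664 -0.0505  0.1184]]
0.5 [[ 0.5896 -0.0548  0.0931]]
0 [[ 0.598  -0.0564  0.0595]]
```

The press is standing in the tray and released. Next is the keeper: I'll shut the fingers and turn the wrist so a narrow finger face pushes the tab. The +2.56 rad turn keeps joint 6 in range.

carry_out([
  {"linear":[0,0,-0.6],"rot":[0,0,-0.5],"claw":-0.8},
  {"linear":[0,0,-0.9],"rot":[0,0,-0.9],"claw":0},
  {"linear":[0,0,-0.6],"rot":[0,0,-1],"claw":1},
  {"linear":[0,0,0],"rot":[0,0,-1],"claw":1},
  {"linear":[0,0,0],"rot":[0,0,-1],"claw":1},
  {"linear":[0,0,0],"rot":[0,0,-1],"claw":1},
  {"linear":[0,0,0],"rot":[0,0,-1],"claw":1},
  {"linear":[0,0,0],"rot":[0,0,-1],"claw":1},
  {"linear":[0,0,0],"rot":[0,0,-1],"claw":1},
  {"linear":[0,0,0],"rot":[0,0,-1],"claw":1},
  {"linear":[0,0,0],"rot":[0,0,-1],"claw":1},
  {"linear":[0,0,0],"rot":[0,0,-1],"claw":1},
], newtons=30)

```text
time_s: 20.5
ee_pos: [0.5051, -0.3051, 0.2173]
orientation: [0.001, 0.63, 0.776, 0.0]
ft_force: [-0.3, 0.8, -0.3]
gripper_width: 0.0002
grip_force: 0.0
```

carry_out([
  {"linear":[0,0,0],"rot":[0,0,-1],"claw":1},
  {"linear":[0,0,0],"rot":[0,0,-1],"claw":1},
  {"linear":[0,0,0],"rot":[0,0,-1],"claw":1},
  {"linear":[0,0,0],"rot":[0,0,-1],"claw":1},
  {"linear":[0,0,0],"rot":[0,0,-1],"claw":1},
  {"linear":[0,0,0],"rot":[0,0,-1],"claw":1},
  {"linear":[0,0,0],"rot":[0,0,-1],"claw":1},
  {"linear":[0,0,0],"rot":[0,0,-1],"claw":1},
  {"linear":[0,0,0],"rot":[0,0,-1],"claw":1},
  {"linear":[0,0,0],"rot":[0,0,-0.9],"claw":1},
  {"linear":[0,0,0],"rot":[0,0,0],"claw":1},
])

```text
time_s: 21.6
ee_pos: [0.5051, -0.3051, 0.2173]
orientation: [0.001, 0.09, 0.996, -0.001]
ft_force: [-0.1, -0.2, -0.0]
gripper_width: -0.0002
grip_force: 0.0
```

```bash
python3 go.py .4515 -.029 .2 2.9575; python3 - <<'E'
from h import *
from scipy.optimize import minimize
T,S=load("top4"),load("side4");P=np.load("poses.npz");R=P["rack"]
A=lambda P,p:P@Rz(p[3]).T+p[:3]
th=np.linspace(0,2*np.pi,8)
for n in "04":
    c=load("side"+n)
    f=c["frame"].astype(float);w=np.clip(f[:,:,2]-np.maximum(f[:,:,0],f[:,:,1])-20,0,None)
    # red profile along the row of caps, per cap: weighted centroid row within strip of columns around the cap line
    for y in(-50,-30,-10,10,30,50):
        a,b=proj(c,A(np.array([[0,y/1e3,.055],[0,y/1e3,.061]]),R))
        s=np.linspace(-4,4,33);l=[cv2.remap(w.astype(np.float32),np.float32([[a[0]]]),np.float32([[a[1]+k]]),1)[0,0] for k in s]
        print(n,y,"height px",(a-b).round(1)[1],np.round(l[::4]).astype(int).tolist())
E
```

```text
t 21.6 pos [ 0.5051 -0.3051  0.2173] F [-0.1 -0.2 -0. ] M [ 0.02  0.01 -0.05] w -0.0002 grip 0.0 q [-0.66  0.21  0.23  1.59  0.   -0.48]
lin at present axes [3.42 8.73 0.56] lin in goal axes [3.44 8.72 0.58] rot [-0.01  0.02  0.02]
0 -50 height px 2.1 [0, 8, 123, 109, 69, 101, 111, 67, 44]
0 -30 height px 2.1 [76, 97, 117, 90, 68, 96, 117, 90, 70]
0 -10 height px 2.1 [62, 87, 122, 107, 86, 107, 111, 76, 42]
0 10 height px 2.2 [73, 108, 119, 89, 51, 89, 118, 101, 49]
0 30 height px 2.2 [52, 96, 124, 111, 68, 100, 119, 93, 34]
0 50 height px 2.2 [72, 120, 121, 99, 39, 36, 5, 0, 0]
4 -50 height px 2.1 [0, 0, 4, 72, 118, 89, 67, 113, 109]
4 -30 height px 2.1 [81, 101, 83, 107, 120, 91, 75, 101, 109]
4 -10 height px 2.1 [110, 96, 69, 98, 113, 82, 68, 100, 118]
4 10 height px 2.2 [119, 95, 62, 107, 124, 106, 53, 87, 110]
4 30 height px 2.2 [119, 96, 61, 106, 124, 108, 53, 90, 105]
4 50 height px 2.2 [115, 85, 65, 110, 124, 106, 48, 11, 0]
```

All six cap tops have moved down about 2 px in the side image, to rail level, so every cap is home. Now I'll go behind the keeper.

carry_out([
  {"linear":[0.4,0.4,0],"rot":[0,0,0],"claw":1},
  {"linear":[0.6,0.8,0],"rot":[0,0,0],"claw":1},
  {"linear":[0.6,0.9,0],"rot":[0,0,0],"claw":1},
  {"linear":[0.6,0.9,0],"rot":[0,0,0],"claw":1},
  {"linear":[0.5,0.9,0],"rot":[0,0,0],"claw":1},
  {"linear":[0.4,0.9,0],"rot":[0,0,0],"claw":1},
  {"linear":[0.3,0.9,0],"rot":[0,0,0],"claw":1},
  {"linear":[0,0.9,0],"rot":[0,0,0],"claw":1},
  {"linear":[0,0.9,0],"rot":[0,0,0],"claw":1},
  {"linear":[0,0.8,0],"rot":[0,0,0],"claw":1},
  {"linear":[0,0.4,0],"rot":[0,0,0],"claw":1},
  {"linear":[0,0,0],"rot":[0,0,0],"claw":1},
])

```text
time_s: 22.8
ee_pos: [0.4519, -0.029, 0.2167]
orientation: [0.001, 0.09, 0.996, -0.001]
ft_force: [0.7, -0.3, 0.4]
gripper_width: -0.0001
grip_force: 0.0
```

```bash
python3 go.py .4515 -.029 .111 2.9575
```

```text
t 22.8 pos [ 0.4519 -0.029   0.2167] F [ 0.7 -0.3  0.4] M [-0.01 -0.02 -0.02] w -0.0001 grip 0.0 q [-0.21 -0.15 -0.14  1.58 -0.   -0.03]
lin at present axes [0.02 0.   3.52] lin in goal axes [ 0.01 -0.    3.52] rot [-0.01  0.02  0.04]
```

carry_out([
  {"linear":[0,0,0.4],"rot":[0,0,0],"claw":1},
  {"linear":[0,0,0.8],"rot":[0,0,0],"claw":1},
  {"linear":[0,0,0.8],"rot":[0,0,0],"claw":1},
  {"linear":[0,0,0.8],"rot":[0,0,0],"claw":1},
  {"linear":[0,0,0.5],"rot":[0,0,0],"claw":1},
  {"linear":[0,0,0.2],"rot":[0,0,0],"claw":1},
  {"linear":[0,0,0],"rot":[0,0,0],"claw":1},
])

```text
time_s: 23.5
ee_pos: [0.4507, -0.0308, 0.1098]
orientation: [-0.0, 0.091, 0.996, -0.0]
ft_force: [0.2, -0.3, -0.4]
gripper_width: 0.0004
grip_force: 0.0
```

carry_out([
  {"linear":[-0.15,0,0],"rot":[0,0,0],"claw":1},
  {"linear":[-0.2,0,0],"rot":[0,0,0],"claw":1},
  {"linear":[-0.2,0,0],"rot":[0,0,0],"claw":1},
  {"linear":[-0.2,0,0],"rot":[0,0,0],"claw":1},
  {"linear":[0,0,0],"rot":[0,0,0],"claw":1},
])

```text
time_s: 24.0
ee_pos: [0.4753, -0.0344, 0.1118]
orientation: [0.002, 0.09, 0.996, -0.001]
ft_force: [0.1, -0.4, 0.6]
gripper_width: -0.0001
grip_force: 0.2
```

carry_out([
  {"linear":[-0.2,0,-0.07],"rot":[0,0,0],"claw":1},
  {"linear":[-0.2,0,-0.07],"rot":[0,0,0],"claw":1},
  {"linear":[-0.2,0,-0.06],"rot":[0,0,0],"claw":1},
  {"linear":[-0.2,0,-0.05],"rot":[0,0,0],"claw":1},
  {"linear":[-0.2,0,-0.04],"rot":[0,0,0],"claw":1},
  {"linear":[-0.2,0,-0.02],"rot":[0,0,0],"claw":1},
])

```text
time_s: 24.6
ee_pos: [0.5103, -0.0408, 0.121]
orientation: [0.001, 0.09, 0.996, -0.001]
ft_force: [-1.5, 0.5, 0.1]
gripper_width: -0.0003
grip_force: 0.6
```

```bash
cat > keep.py <<'E'
from h import *
from bench import camera
P=np.load("poses.npz");R=P["rack"].copy();A=lambda P,p:P@Rz(p[3]).T+p[:3]
t=camera("top");s=camera("side");np.savez("tk",**t);np.savez("sk",**s)
def score(a):
    tot=[]
    for c in(t,s):
        f=c["frame"].astype(int);o=((f[:,:,2]-f[:,:,0]>50)&(f[:,:,2]-f[:,:,1]>15)&(f[:,:,1]>.28*f[:,:,2])).astype(np.float32)
        yy=np.linspace(-.108,.108,60);pts=[[-.036+.07*np.cos(a),y,.0595+.07*np.sin(a)] for y in yy]
        pts+=[[-.036+r*np.cos(a),y,.0595+r*np.sin(a)] for y in(-.112,.112) for r in np.linspace(.02,.07,20)]
        u=proj(c,A(np.array(pts),R)).astype(np.float32)
        tot.append(cv2.remap(o,u[:,:1],u[:,1:],1).mean())
    return tot
aa=np.arange(-.1,2.6,.05);v=np.array([score(a) for a in aa]);i=np.argsort(-v.sum(1))[:4]
print([(aa[k].round(2),v[k].round(2).tolist()) for k in i])
E
python3 keep.py; python3 go.py .53 -.0435 .12 2.9575
```

```text
[(np.float64(1.6), [0.38999998569488525, 0.5799999833106995]), (np.float64(1.55), [0.2199999988079071, 0.5400000214576721]), (np.float64(1.65), [0.36000001430511475, 0.4000000059604645]), (np.float64(1.7), [0.12999999523162842, 0.05000000074505806])]
t 24.7 pos [ 0.5107 -0.0409  0.1208] F [ 0.8 -0.8  0.3] M [0.   0.02 0.04] w -0.0001 grip 0.0 q [-0.21  0.02 -0.17  1.38 -0.   -0.03]
lin at present axes [-0.65  0.03  0.03] lin in goal axes [-0.65  0.03  0.03] rot [-0.01  0.03  0.03]
```

carry_out([
  {"linear":[-0.2,0,0],"rot":[0,0,0],"claw":1},
  {"linear":[-0.2,0,0],"rot":[0,0,0],"claw":1},
  {"linear":[-0.2,0,0.02],"rot":[0,0,0],"claw":1},
  {"linear":[-0.2,0,0.03],"rot":[0,0,0],"claw":1},
  {"linear":[-0.2,0,0.03],"rot":[0,0,0],"claw":1},
  {"linear":[-0.2,0,0.05],"rot":[0,0,0],"claw":1},
  {"linear":[-0.2,0,0.08],"rot":[0,0,0],"claw":1},
  {"linear":[-0.2,0,0.12],"rot":[0,0,0],"claw":1},
  {"linear":[-0.2,0,0.15],"rot":[0,0,0],"claw":1},
])

```text
time_s: 25.6
ee_pos: [0.562, -0.0502, 0.1054]
orientation: [-0.0, 0.09, 0.996, -0.0]
ft_force: [-4.0, 1.3, -2.0]
gripper_width: 0.0002
grip_force: 2.2
```

```bash
python3 keep.py; python3 go.py .586 -.054 .14 2.9575
```

```text
[(np.float64(0.7), [0.3799999952316284, 0.7099999785423279]), (np.float64(0.75), [0.3799999952316284, 0.6299999952316284]), (np.float64(0.65), [0.2800000011920929, 0.6000000238418579]), (np.float64(0.6), [0.20000000298023224, 0.5199999809265137])]
t 25.7 pos [ 0.5627 -0.0504  0.1051] F [-2.5  0.2 -1.5] M [ 0.09  0.42 -0.02] w 0.0001 grip 1.0 q [-0.21  0.16 -0.05  1.36 -0.   -0.03]
lin at present axes [-0.79  0.02 -1.16] lin in goal axes [-0.79  0.02 -1.16] rot [-0.01  0.01  0.03]
```

The keeper is at 0.7 rad. I'll now go over it and press it down from above.

carry_out([
  {"linear":[0.3,0,0],"rot":[0,0,0],"claw":1},
  {"linear":[0,0,-0.5],"rot":[0,0,0],"claw":1},
  {"linear":[0,0,-0.8],"rot":[0,0,0],"claw":1},
  {"linear":[0,0,-0.4],"rot":[0,0,0],"claw":1},
  {"linear":[-0.3,0,0],"rot":[0,0,0],"claw":1},
  {"linear":[-0.5,0,0],"rot":[0,0,0],"claw":1},
  {"linear":[-0.35,0,0.1],"rot":[0,0,0],"claw":1},
  {"linear":[0,0,0.4],"rot":[0,0,0],"claw":1},
  {"linear":[0,0,0.3],"rot":[0,0,0],"claw":1},
  {"linear":[0,0,0],"rot":[0,0,0],"claw":1},
])

```text
time_s: 26.7
ee_pos: [0.5853, -0.0544, 0.13]
orientation: [-0.002, 0.09, 0.996, -0.0]
ft_force: [-0.0, 0.1, -0.3]
gripper_width: 0.0001
grip_force: 0.0
```

```bash
python3 go.py .597 -.0562 .0745 2.9575
```

```text
t 26.7 pos [ 0.5853 -0.0544  0.13  ] F [-0.   0.1 -0.3] M [ 0.05 -0.01 -0.03] w 0.0001 grip 0.0 q [-0.21  0.22  0.06  1.42 -0.   -0.03]
lin at present axes [-0.4   0.01  1.85] lin in goal axes [-0.39  0.01  1.85] rot [-0.01 -0.04  0.03]
```

carry_out([
  {"linear":[0,0,0.15],"rot":[0,0,0],"claw":1},
  {"linear":[-0.06,0,0.15],"rot":[0,0,0],"claw":1},
  {"linear":[-0.06,0,0.15],"rot":[0,0,0],"claw":1},
  {"linear":[-0.06,0,0.15],"rot":[0,0,0],"claw":1},
  {"linear":[-0.06,0,0.15],"rot":[0,0,0],"claw":1},
  {"linear":[-0.06,0,0.15],"rot":[0,0,0],"claw":1},
  {"linear":[-0.04,0,0.15],"rot":[0,0,0],"claw":1},
  {"linear":[-0.04,0,0.15],"rot":[0,0,0],"claw":1},
  {"linear":[-0.02,0,0.15],"rot":[0,0,0],"claw":1},
  {"linear":[0,0,0.1],"rot":[0,0,0],"claw":1},
  {"linear":[0,0,0.1],"rot":[0,0,0],"claw":1},
  {"linear":[0,0,0.05],"rot":[0,0,0],"claw":1},
])

```text
time_s: 27.9
ee_pos: [0.5991, -0.0571, 0.085]
orientation: [0.001, 0.09, 0.996, -0.0]
ft_force: [0.5, 0.5, 0.8]
gripper_width: 0.0002
grip_force: 0.3
```

```bash
python3 keep.py; python3 go.py .597 -.0562 .0745 2.9575
```

```text
[(np.float64(0.2), [0.33000001311302185, 0.8600000143051147]), (np.float64(0.15), [0.33000001311302185, 0.8199999928474426]), (np.float64(0.25), [0.3199999928474426, 0.75]), (np.float64(0.1), [0.33000001311302185, 0.6000000238418579])]
t 28.0 pos [ 0.599 -0.057  0.085] F [-0.1 -0.5  0.3] M [ 0.03 -0.01 -0.02] w 0.0 grip 0.0 q [-0.21  0.27  0.03  1.33 -0.   -0.02]
lin at present axes [0.07 0.02 0.35] lin in goal axes [0.07 0.02 0.35] rot [-0.01  0.01  0.03]
```

Now the last few millimetres, pressing until the force rises.

carry_out([
  {"linear":[0,0,0.08],"rot":[0,0,0],"claw":1},
  {"linear":[0,0,0.08],"rot":[0,0,0],"claw":1},
  {"linear":[0,0,0.06],"rot":[0,0,0],"claw":1},
  {"linear":[0,0,0.05],"rot":[0,0,0],"claw":1},
  {"linear":[0,0,0.03],"rot":[0,0,0],"claw":1},
  {"linear":[0,0,0],"rot":[0,0,0],"claw":1},
])

```text
time_s: 28.6
ee_pos: [0.5993, -0.0571, 0.0763]
orientation: [0.001, 0.09, 0.996, -0.0]
ft_force: [-0.8, -0.3, 1.2]
gripper_width: -0.0002
grip_force: 0.0
```

carry_out([
  {"linear":[0,0,0.04],"rot":[0,0,0],"claw":1},
  {"linear":[0,0,0.03],"rot":[0,0,0],"claw":1},
  {"linear":[0,0,0],"rot":[0,0,0],"claw":1},
])

```text
time_s: 28.9
ee_pos: [0.5995, -0.0571, 0.0746]
orientation: [0.001, 0.09, 0.996, -0.001]
ft_force: [-0.4, 0.8, 1.1]
gripper_width: -0.0001
grip_force: 0.7
```

carry_out([
  {"linear":[0,0,0.03],"rot":[0,0,0],"claw":1},
  {"linear":[0,0,0.03],"rot":[0,0,0],"claw":1},
  {"linear":[0,0,0],"rot":[0,0,0],"claw":1},
])

```text
time_s: 29.2
ee_pos: [0.5995, -0.0571, 0.0745]
orientation: [0.001, 0.09, 0.996, -0.001]
ft_force: [-3.8, 0.3, 8.7]
gripper_width: -0.0003
grip_force: 3.8
```

carry_out([
  {"linear":[0,0,0.03],"rot":[0,0,0],"claw":1},
  {"linear":[0,0,0.03],"rot":[0,0,0],"claw":1},
  {"linear":[0,0,0],"rot":[0,0,0],"claw":1},
])

```text
time_s: 29.5
ee_pos: [0.5995, -0.0572, 0.0744]
orientation: [0.002, 0.09, 0.996, -0.001]
ft_force: [-6.1, 1.0, 13.2]
gripper_width: -0.0003
grip_force: 6.7
```

It met a hard stop at exactly the closed height. I'll retreat and take a last look.

carry_out([
  {"linear":[0,0,-0.1],"rot":[0,0,0],"claw":1},
  {"linear":[0,0,-0.3],"rot":[0,0,0],"claw":1},
  {"linear":[0,0,-0.8],"rot":[0,0,0],"claw":1},
  {"linear":[0,0,-1],"rot":[0,0,0],"claw":1},
  {"linear":[0,0,-1],"rot":[0,0,0],"claw":1},
  {"linear":[0.6,0,-1],"rot":[0,0,0],"claw":1},
  {"linear":[1,0,-0.6],"rot":[0,0,0],"claw":1},
  {"linear":[1,0,0],"rot":[0,0,0],"claw":1},
  {"linear":[1,0,0],"rot":[0,0,0],"claw":1},
  {"linear":[1,0,0],"rot":[0,0,0],"claw":1},
  {"linear":[0.5,0,0],"rot":[0,0,0],"claw":1},
  {"linear":[0,0,0],"rot":[0,0,0],"claw":1},
])

```text
time_s: 30.7
ee_pos: [0.4474, -0.029, 0.2149]
orientation: [0.001, 0.09, 0.996, -0.001]
ft_force: [0.2, -0.2, -0.3]
gripper_width: -0.0
grip_force: 0.0
```

```bash
python3 keep.py; python3 - <<'E'
from h import *
t,s=load("tk"),load("sk")
a=cv2.resize(t["frame"][130:310,120:460],None,fx=2.3,fy=2.3,interpolation=2);b=cv2.resize(s["frame"][160:260,200:400],None,fx=1.8,fy=1.8,interpolation=2)
b2=cv2.resize(s["frame"][155:255,270:350],None,fx=1.8,fy=1.8)
m=np.zeros((600,800,3),np.uint8);m[:min(a.shape[0],414),:782]=a[:414,:782]
b=cv2.resize(s["frame"][165:250,190:400],None,fx=2.18,fy=2.18,interpolation=2);m[414:414+b.shape[0],:b.shape[1]]=b[:186]
cv2.imwrite("pics/end.png",np.clip(m*1.4,0,255).astype(np.uint8))
E
```

```text
[(np.float64(0.05), [1.0, 0.9900000095367432]), (np.float64(0.1), [1.0, 0.9300000071525574]), (np.float64(0.0), [1.0, 0.8799999952316284]), (np.float64(0.15), [1.0, 0.7599999904632568])]
```

View pics/end.png

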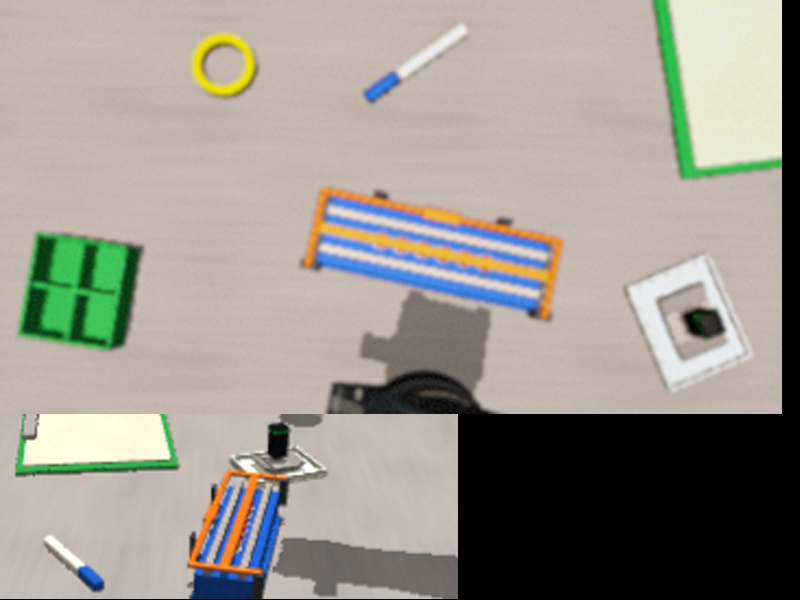

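The last picture shows the keeper lying level over the caps with its tab at (440,215). The press stands upright in the tray at (705,322), and the carton, tape and marker have not moved. I'm handing the job in.

```bash
python3 -c "
from bench import env
print(env.finish_job())"
```

```text
the job is handed in; nothing more can be done
None
```

The job is handed in at about 31 s: all six caps were pushed flush in one steady slide, the press stands released in its tray, the keeper is closed against its stop, and the carton, tape and marker were left alone; no judging result was returned.

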